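# Load the tub on the bench scale evenly

### The arm

A 6-joint arm with a two-finger parallel gripper is mounted at the origin on the work surface. World frame = base frame: x ahead of the robot, y to its left, z up, the work surface at z = 0. Lengths are in m, angles in degrees, forces in N, time in s.
With the tool pointing down it reaches from about 0.325 to 0.85 m from the base axis. Payload 15.5 kg.
Tool frame: the origin (TCP) lies at the very end of the fingers, on their centre line; the grasp point (between the pads) lies arm.grip_depth behind it (arm.grip_depth is the distance from the TCP to the grasp point, in m); z points along the fingers, y is the direction in which the jaws open and shut (so a half turn about z gives the same grasp; the last joint's range is limited). The gripper opens to 91 mm and grips with 3 to 60 N. Pads are 32 mm wide; open, the fingers measure 118 mm over their backs; the gripper's body (76 mm by 178 mm) begins 60 mm behind the grasp point.
Start: joints at [-74.685, 28.281, 77.091, -0, 74.628, -5.472], TCP at [0.222, -0.584, 0.214] pointing down, gripper open.
Joint ranges: [-166.48, 166.48], [-47.26, 123.95], [12.59, 153.08], [-70.14, 250.14], [6.76, 159.57], [-176.63, 176.63]. Speed limits (degrees/s): [108.29, 108.29, 147.25, 172.46, 172.46, 172.46].

### API

Orientations are given as a 3x3 rotation matrix whose columns are the frame's x, y, z axes.
In Python, from rig import arm gives the robot as it stands. Calls block until the motion is done:
- arm.move_to(position, orientation): joint-space move of the TCP to a pose.
- arm.move_l(position, orientation=None, feed=0.15): straight line of the TCP; orientation=None keeps the orientation; feed is the mean speed in m/s.
- arm.move_joints(angles): joint-space move.
- arm.grip(opening): finger opening in m; the grip force is fixed at half the most; returns when the fingers have stopped.
- arm.sleep(seconds).
- arm.solve_ik(position, orientation): joint angles nearest the present ones, or None.
- arm.snapshot(name): name is "scene" or "top" or "wrist"; returns the picture (400x640x3 uint8, red, green, blue); there is no depth.
- arm.get_calibration(name): a dict with "intrinsics" (3x3 intrinsics, pixels), "k1" (the pictures are not rectified: a ray, as slopes to the right and down, at radius r is drawn at 1 + k1 r^2 times it, then the intrinsics apply), "cam_to_world" (4x4, takes a point from camera to world coordinates). Camera axes: x right, y down, z forward; pixel columns grow to the right and rows downward; lengths in m; the calibration is good to about 2 mm. A picture is of the moment at which its call begins: read the wrist's pose just before it. get_calibration takes no time and is no camera call; for the wrist camera it gives the pose at the moment of the call.
A pose or a line that the arm cannot do raises arm.Unreachable and nothing moves.
- arm.sign_off(): hands the job in, once; it reports no verdict.
Readings, each from a call of its own:
- arm.current_t(): time.
- arm.current_joint_positions(): joint angles.
- arm.current_dq(): joint speeds.
- arm.current_tau(): joint torques, N m.
- arm.current_ee_pos(): TCP position.
- arm.current_tool_rot(): TCP orientation.
- arm.current_force(): force on the tool from outside, world axes, zero at the start.
- arm.current_torque(): the same for the moment, N m.
- arm.current_width(): finger opening in m.
Only numpy, scipy, OpenCV 4.12 (cv2) and the standard library are available. Lean on these libraries where they do the work, as an engineer would, in place of code of your own. Each camera call takes 0.05 s, during which the arm holds its last target. There are 200 camera calls.

### The job

Load the light empty tub on the bench scale with the two tall steel canisters: stand one upright in the middle of each half of the tub, so the load is even. Set them down gently, so that the tub neither slides nor tips on the scale's small pan, and leave the short canister where it stands.

Things in the scene. Friction and masses are not known exactly. Their poses are not given: they have to be found in the camera images.
- tub: Open milky plastic tub, 0.25 kg, loose, 170 mm (x) by 300 mm (y), 50 high, walls and floor 4 thick. Rib 5 wide, 6 high across the middle; the halves' middles are x 0, y +72 and -72 mm. Origin: centre of underside, z up. Stands centred on a fixed scale's 124 mm square pan, 45 mm above the table; a canister at a far end or a 15 N push down in one half tips it, a canister at a half's middle does not.
- canister_1: Tall steel canister: upright cylinder 56 mm in diameter, 95 mm high, about 0.45 kg, flat lid. Stands on the table at the robot's right among its twin, a short canister and a small white-capped jar (48 mm diameter, 80 high), 35 mm or more apart. Origin: centre of underside, z up. It may go in either half.
- canister_2: Tall steel canister: upright cylinder 56 mm in diameter, 95 mm high, about 0.45 kg, flat lid. Stands on the table at the robot's right among its twin, a short canister and a small white-capped jar (48 mm diameter, 80 high), 35 mm or more apart. Origin: centre of underside, z up. Same as canister_1.
- short_canister: Short steel canister, not to be used: same diameter (56 mm) as the tall ones but only 50 mm high, 0.25 kg, upright on the table among them. Origin: centre of its underside; z is up.

How it is judged (in metres and radians):
At the end, for the whole second after the job is handed in: One tall canister upright (10 deg) on the floor of each half of the tub, within 20 mm (along) and 25 mm (across) of the half's middle; tub level (10 deg) and within 25 mm of its start; all at rest; short canister within 30 mm of its start (((x of canister_1 in the frame of tub between -0.025 and 0.025 m and y of canister_1 in the frame of tub between 0.052 and 0.092 m and x of canister_2 in the frame of tub between -0.025 and 0.025 m and y of canister_2 in the frame of tub between -0.092 and -0.052 m) or (x of canister_1 in the frame of tub between -0.025 and 0.025 m and y of canister_1 in the frame of tub between -0.092 and -0.052 m and x of canister_2 in the frame of tub between -0.025 and 0.025 m and y of canister_2 in the frame of tub between 0.052 and 0.092 m)) and z of canister_1 in the frame of tub between -0.002 and 0.014 m and angle between each of canister_1, canister_2, tub's own z axis and vertical below 0.17 rad and linear speed of each of canister_1, canister_2, tub below 0.02 m/s and z of canister_2 in the frame of tub between -0.002 and 0.014 m and distance of tub from where it was at the start of the episode below 0.025 m and distance of short_canister from where it was at the start of the episode below 0.03 m); the robot touches nothing.
It fails at once if the tub tips by more than 10 degrees (angle between tub's own z axis and vertical above 0.175 rad).
It fails at once if the tub slides more than 30 mm (distance of tub from where it was at the start of the episode above 0.03 m).
It fails at once if a tall canister is dropped: in free fall with its underside over 20 mm above the tub's floor ((z of canister_1 in the frame of tub above 0.024 m and contact force between canister_1 and anything else below 0.05 N) or (z of canister_2 in the frame of tub above 0.024 m and contact force between canister_2 and anything else below 0.05 N)).
It fails at once if the short canister is moved more than 30 mm (distance of short_canister from where it was at the start of the episode above 0.03 m).
It also fails if it takes over 67 s, if anything falls off the work surface, if the arm or the gripper's body presses on something with over 40 N, if the wrist force passes 120 N, or if a joint passes its speed limit or range.

## Working session

There is one attempt and no reset: what is moved stays moved. The work goes in short steps, each a Python script; the robot and the scene stay as the last script left them, time stands still between calls to the robot, and variables do not carry over. Pictures are saved under pics/ and viewed, about 8 in all and at most 12, crops included, and the job is handed in when it is done.

```bash
mkdir -p pics; ls; python3 - <<'E'
from rig import arm
import cv2,numpy as np
for n in("scene","top"):
    im=arm.snapshot(n); cv2.imwrite(f"pics/{n}0.png",im[:,:,::-1]); c=arm.get_calibration(n)
    print(n,c["intrinsics"],c["k1"],np.round(c["cam_to_world"],4))
print(arm.grip_depth,arm.current_tool_rot(),arm.current_t())
E
```

```text
pics
scene [[374.43115079   0.         319.12418864]
 [  0.         374.43115079 195.67433489]
 [  0.           0.           1.        ]] 0.013945594350078595 [[-0.7434  0.5394 -0.3955  0.8704]
 [ 0.6687  0.5879 -0.4552  0.3949]
 [-0.013  -0.6029 -0.7977  0.73  ]
 [ 0.      0.      0.      1.    ]]
top [[490.71737292   0.         318.95944553]
 [  0.         490.71737292 204.61672509]
 [  0.           0.           1.        ]] -0.010362152194569036 [[ 0.0091 -0.9974  0.0715  0.4516]
 [-0.9999 -0.0085  0.0082  0.0028]
 [-0.0075 -0.0715 -0.9974  0.9668]
 [ 0.      0.      0.      1.    ]]
0.0188 [[ 9.34899401e-01  3.54912672e-01 -3.24211981e-04]
 [ 3.54912805e-01 -9.34898699e-01  1.15067719e-03]
 [ 1.05284558e-04 -1.19083440e-03 -9.99999285e-01]] 0.1
```

View pics/top0.png

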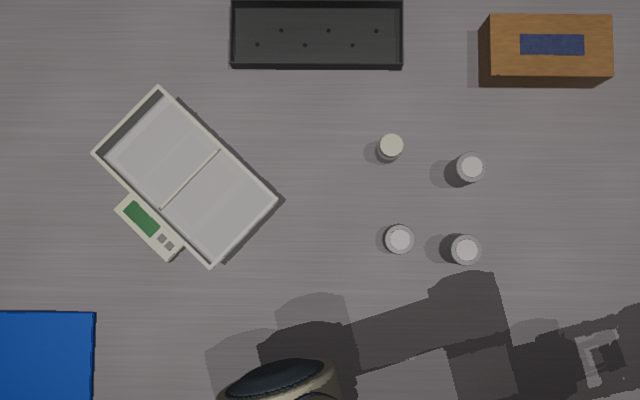

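View pics/scene0.png

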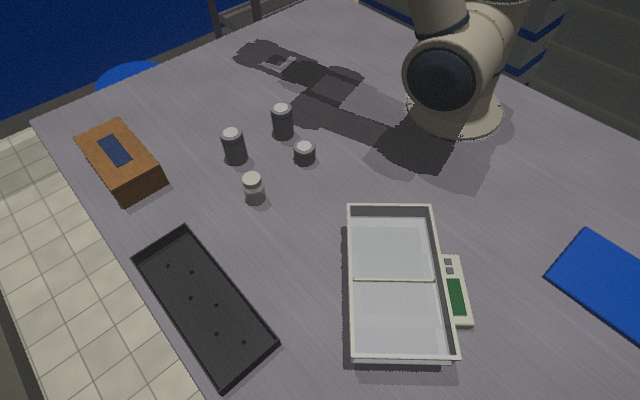

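The top view shows the tall canisters' lids at (471,168) and (466,250), the short canister at (399,239) and the jar at (391,146). The tub rim corners are at about (158,86), (92,153), (211,268) and (282,199), with the rib from (220,150) to (160,209). The scene view agrees on which canister is the short one.

```bash
cat > h.py <<'E'
from rig import arm
import cv2,numpy as np
def ray(px,z,c):
    """pixels (n,2) -> world xy on plane z"""
    K=c["intrinsics"];T=c["cam_to_world"];px=np.atleast_2d(np.float64(px))
    d=np.array([c["k1"],0,0,0,0.])
    u=cv2.undistortPoints(px[:,None],K,d)[:,0]
    r=np.c_[u,np.ones(len(u))]@T[:3,:3].T;o=T[:3,3]
    return (o+r*((z-o[2])/r[:,2])[:,None])[:,:2]
def down(deg):
    """tool pointing down, jaw axis (tool y) at deg in world xy"""
    a=np.radians(deg);y=np.array([np.cos(a),np.sin(a),0]);z=np.array([0,0,-1.])
    return np.c_[np.cross(y,z),y,z]
E
python3 - <<'E'
from h import *
c=arm.get_calibration("top");im=cv2.imread("pics/top0.png");g=cv2.cvtColor(im,cv2.COLOR_BGR2GRAY)
for n,(u,v) in dict(A=(471,168),B=(466,250),S=(399,239)).items():
    m=np.zeros_like(g);m[v-22:v+22,u-22:u+22]=(g[v-22:v+22,u-22:u+22]>155)*255
    k=max(cv2.findContours(m,0,1)[0],key=cv2.contourArea);(x,y),r=cv2.minEnclosingCircle(k)
    print(n,(x,y),r,ray((x,y),.05 if n=="S" else .095,c))
q=np.float32([(158,86),(92,153),(211,268),(282,199)])
q=cv2.cornerSubPix(g,q,(5,5),(-1,-1),(3,30,.01))
w=ray(q,.095,c);print(q,w,w.mean(0),np.linalg.norm(np.roll(w,-1,0)-w,axis=1))
for a,b in((1,2),(0,3)):
    d=w[b]-w[a];print("long axis",np.degrees(np.arctan2(d[1],d[0])))
r=ray([(220,150),(160,209)],.055,c);print("rib",r,r.mean(0))
E
```

```text
A (471.5, 166.5) 10.12432861328125 [[ 0.58471259 -0.26232574]]
B (466.5, 249.5) 10.700567245483398 [[ 0.43673195 -0.25156176]]
S (399.5, 239.31817626953125) 10.062917709350586 [[ 0.45375581 -0.14026996]]
[[157.66983  87.07906]
 [ 93.20666 152.05995]
 [210.52449 266.47952]
 [278.84958 196.73758]] [[0.72596558 0.30540979]
 [0.60565506 0.41835445]
 [0.4026492  0.20075509]
 [0.52750168 0.08160787]] [0.56544288 0.2515318 ] [0.16501854 0.29759177 0.172581   0.29912409]
long axis -133.01283662182138
long axis -131.56608853065927
rib [[0.61832523 0.19739024]
 [0.50613177 0.30713288]] [0.5622285  0.25226156]
```

```bash
python3 - <<'E'
from h import *
for n,p in dict(A=(.585,-.262),B=(.437,-.252)).items():
    for d in (0,180):
        print(n,d,np.round(arm.solve_ik([*p,.25],down(d)),1) if arm.solve_ik([*p,.25],down(d)) is not None else None)
for p in((.6125,.305),(.5155,.199)):
    for d in(-42.3,137.7):
        s=arm.solve_ik([*p,.25],down(d));print(p,d,None if s is None else np.round(s,1))
arm.move_to([.51,-.257,.30],down(0))
c=arm.get_calibration("wrist");im=arm.snapshot("wrist");cv2.imwrite("pics/w1.png",im[:,:,::-1])
import pickle;pickle.dump(c,open("w1.pkl","wb"));print(c,arm.current_t())
E
```

```text
A 0 [-29.5  27.9  71.8  -0.   80.2 -29.5]
A 180 [-29.5  27.9  71.8  -0.   80.2 150.5]
B 0 [-36.8  16.4  90.8  -0.   72.8 -36.8]
B 180 [-36.8  16.4  90.8  -0.   72.8 143.2]
(0.6125, 0.305) -42.3 [21.5 31.7 65.  -0.  83.3 63.8]
(0.6125, 0.305) 137.7 [  21.5   31.7   65.    -0.    83.3 -116.2]
(0.5155, 0.199) -42.3 [14.9 20.4 84.5 -0.  75.  57.2]
(0.5155, 0.199) 137.7 [  14.9   20.4   84.5   -0.    75.  -122.8]
{'intrinsics': array([[305.27826493,   0.        , 322.69959442],
       [  0.        , 305.27826493, 199.15575388],
       [  0.        ,   0.        ,   1.        ]]), 'k1': -0.02525849159419548, 'cam_to_world': array([[ 9.99999834e-01, -5.02880873e-04,  2.81313591e-04,
         5.09141758e-01],
       [-4.15534262e-04, -9.67584121e-01, -2.52548603e-01,
        -1.87124650e-01],
       [ 3.99196426e-04,  2.52548444e-01, -9.67584169e-01,
         4.70379133e-01],
       [ 0.00000000e+00,  0.00000000e+00,  0.00000000e+00,
         1.00000000e+00]])} 1.7833
```

View pics/w1.png

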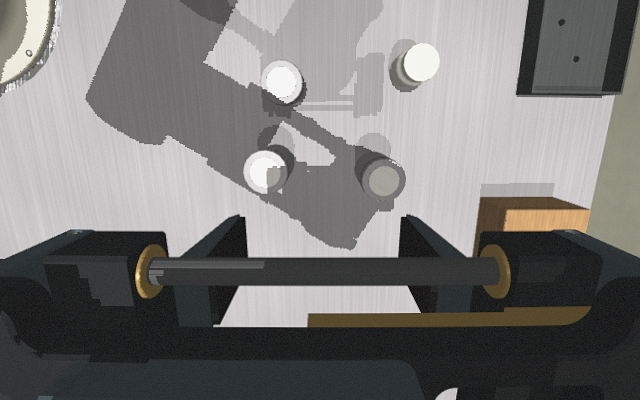

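The wrist view shows B's lid at about (265,172), A's at (384,180), the short canister's at (282,83) and the jar at (421,62). I'll cross-check these positions against the top view, then grasp A.

```bash
python3 - <<'E'
from h import *
import pickle;c=pickle.load(open("w1.pkl","rb"))
w=ray([(384.5,180.5),(265,172)],.095,c);print(w)
A=(w[0]+[.5847,-.2623])/2;print(A)
arm.move_to([*A,.13],down(0));f0=arm.current_force()
arm.move_l([*A,.056],feed=.1)
print(arm.current_force()-f0)
arm.grip(.045);print("w",arm.current_width(),arm.current_force(),arm.current_t())
arm.move_l([*A,.20],feed=.15);print(arm.current_width(),arm.current_force(),arm.current_ee_pos(),arm.current_t())
im=arm.snapshot("wrist");cv2.imwrite("pics/w2.png",im[:,:,::-1])
E
```

```text
[[ 0.58665794 -0.26099572]
 [ 0.43753122 -0.25017282]]
[ 0.58567897 -0.26164786]
[-0.06410573 -0.31048857 -0.32443504]
w 0.055101673396972584 [-0.39928146 -0.16185775  1.57463871] 4.0833
0.05537677278819422 [-0.23864614 -0.62167556 -4.91486415] [ 0.58513856 -0.26137536  0.19898192] 5.1917
```

```bash
cat >> h.py <<'E'
def place(p,deg,zg):
    """lower held canister (grasped at TCP zg above its base) at xy p until it touches the tub floor, let go"""
    p=np.asarray(p)
    arm.move_to([*p,zg+.115],down(deg))
    arm.move_l([*p,zg+.056],feed=.08);arm.sleep(.4)
    f0=np.mean([arm.current_force() for _ in range(5)],0);print("f0",f0)
    z=zg+.056
    while z>zg+.041:
        z-=.001;arm.move_l([*p,z],feed=.02);arm.sleep(.1)
        f=arm.current_force()
        if f[2]-f0[2]>1.5:break
    print("touch",z,f-f0,arm.current_ee_pos(),arm.current_t())
E
python3 - <<'E'
from h import *
place([.6125,.305],-42.3,.056)
for n in("wrist","scene"):
    im=arm.snapshot(n);cv2.imwrite(f"pics/{n}3.png",im[:,:,::-1])
E
```

```text
f0 [ 0.21879051 -0.63861049 -5.12676205]
touch 0.105 [-0.15141389  1.14409364  2.85362512] [0.61265966 0.30508362 0.10510719] 11.025
```

View pics/scene3.png

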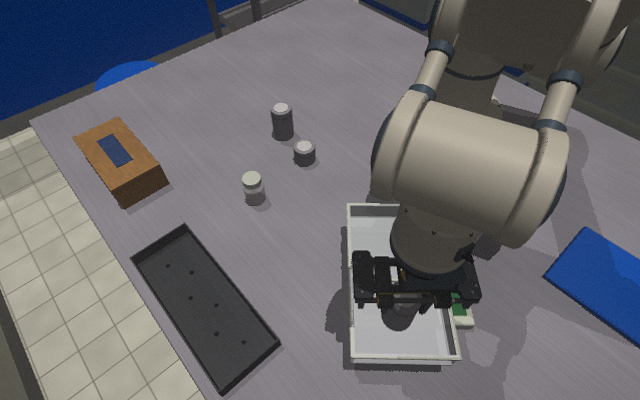

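View pics/wrist3.png

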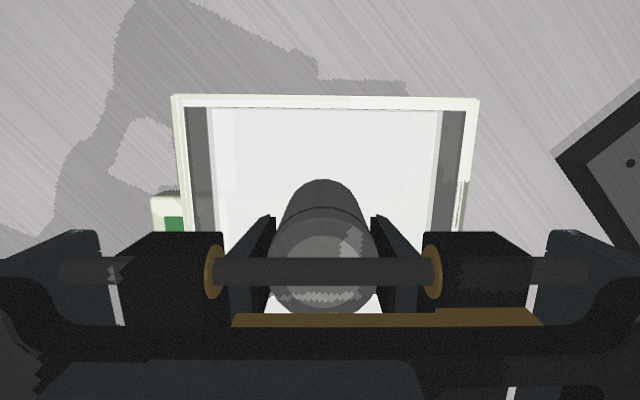

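The canister touched down at the expected floor height, with the tub square to the jaws. The tub's far rim corners are at (174,95) and (479,98), and I'll use them to check the canister's position along the tub before letting go.

```bash
python3 - <<'E'
from h import *
c=arm.get_calibration("wrist")
w=ray([(174,95),(479,98)],.095,c);m=w.mean(0);a=np.radians(47.7);u=np.array([np.cos(a),np.sin(a)]);v=np.array([u[1],-u[0]])
d=m-arm.current_ee_pos()[:2];e=w[1]-w[0]
print("width",np.linalg.norm(e),"axis",np.degrees(np.arctan2(e[1],e[0]))+90,"along (want .078)",d@u,"across",d@v, "centre", m-.15*u)
E
```

```text
width 0.17314131147697986 axis 47.253093626880876 along (want .078) 0.08347058011630533 across 0.002139043087770006 centre [0.56945942 0.25444188]
```

It sits 5 mm inward and 2 mm across, well within tolerance. I'll release it, check it from the top camera, and fetch B.

```bash
python3 - <<'E'
from h import *
p=arm.current_ee_pos()
arm.grip(.085);print(arm.current_width(),arm.current_force())
arm.move_l([p[0],p[1],.21],feed=.15)
B=np.array([.4371,-.2509])
arm.move_to([*B,.16],down(0))
im=arm.snapshot("top");cv2.imwrite("pics/top4.png",im[:,:,::-1])
arm.move_l([*B,.056],feed=.1)
arm.grip(.045);print("w",arm.current_width(),arm.current_force())
arm.move_l([*B,.20],feed=.15);print(arm.current_width(),arm.current_force(),arm.current_t())
E
```

```text
0.08485211618763824 [-0.58692962 -0.14328467  0.91236533]
w 0.055584943266861815 [0.59791012 0.12228419 3.31827037]
0.055321325910273174 [ 0.53224986 -0.39810415 -5.64109105] 17.6167
```

View pics/top4.png

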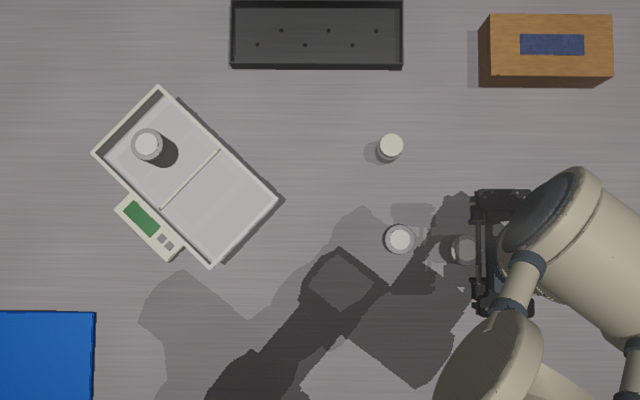

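The top view shows canister A upright in the far half, with its lid at (147,144). The tub corners haven't moved and the short canister is still at (399,239). B is gripped, so I'll place it next.

```bash
python3 - <<'E'
from h import *
arm.move_l([.4371,-.2509,.22])
arm.move_to([.4,.05,.24],down(-42.3))
place([.5185,.2003],-42.3,.056)
im=arm.snapshot("wrist");cv2.imwrite("pics/w5.png",im[:,:,::-1])
E
```

```text
f0 [ 0.83791921  0.45471265 -5.54514907]
touch 0.105 [-0.52031713 -0.37730085  5.98981148] [0.51865977 0.20031503 0.10511916] 23.7333
```

View pics/w5.png

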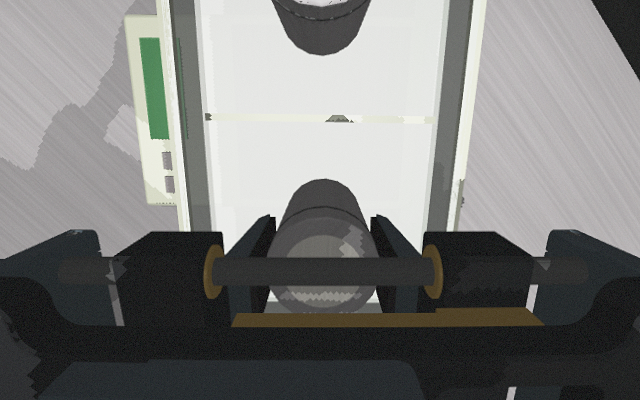

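B has touched the floor and is centred between the walls. The rib's middle is at (320,118). I'll check that distance, release if it's good, retreat and look.

```bash
python3 - <<'E'
from h import *
c=arm.get_calibration("wrist");p=arm.current_ee_pos()
d=ray((320,118),.055,c)[0]-p[:2];a=np.radians(47.5)
al=d@[np.cos(a),np.sin(a)];print("along, want .072:",al,"across",d@[np.sin(a),-np.cos(a)])
if abs(al-.072)<.01:
    arm.grip(.085);arm.move_l([p[0],p[1],.22],feed=.15);arm.move_to([.4,-.1,.3],down(0));arm.sleep(.5)
    for n in("top","scene"):
        cv2.imwrite(f"pics/{n}6.png",arm.snapshot(n)[:,:,::-1])
    print(arm.current_t())
E
```

```text
along, want .072: 0.07160883682825676 across -0.0022580341615479264
27.225
```

View pics/top6.png

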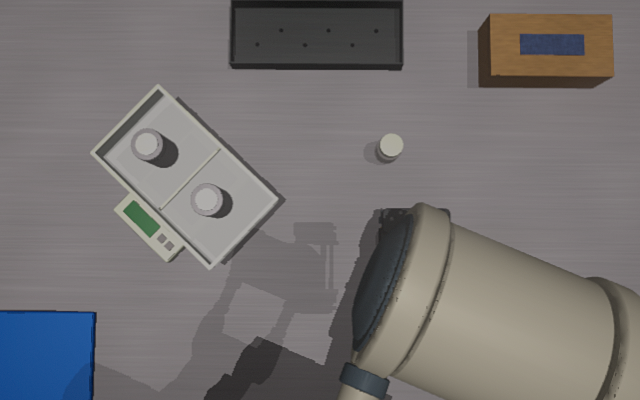

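The top view shows both canisters upright, with lids at (147,144) and (207,199), and the tub corners unmoved. The arm hides the short canister here, so I'll do a numeric check, compare the scene pictures for it, and hand in.

```bash
python3 - <<'E'
from h import *
c=arm.get_calibration("top")
w=ray([(147,144),(207,199)],.144,c);C=np.array([.567,.253]);a=np.radians(47.5)
for x in w: print((x-C)@[np.sin(a),-np.cos(a)],(x-C)@[np.cos(a),np.sin(a)])
A,B,D=[cv2.imread(f"pics/{n}.png",0)for n in("scene0","scene6","scene3")]
T=A[138:168,290:318]
for I in(D,B):
    r=cv2.minMaxLoc(cv2.matchTemplate(I[110:200,260:350],T,cv2.TM_CCOEFF_NORMED));print("short, home (30,28):",r[1],r[3])
g=lambda s:cv2.imread(f"pics/{s}.png",0)
q0=np.float32([(158,86),(92,153),(211,268),(282,199)])
print([cv2.cornerSubPix(g(s),q0.copy(),(5,5),(-1,-1),(3,30,.01)).round(1).tolist() for s in("top0","top6")])
arm.sign_off()
E
```

```text
-0.0011786626268730992 0.0671428347359615
0.0010607082574464715 -0.07311558794437333
short, home (30,28): 0.9978692531585693 (30, 28)
short, home (30,28): 0.9208136200904846 (30, 28)
[[[157.6999969482422, 87.0999984741211], [93.19999694824219, 152.10000610351562], [210.5, 266.5], [278.79998779296875, 196.8000030517578]], [[157.6999969482422, 87.0], [93.19999694824219, 152.10000610351562], [210.60000610351562, 266.5], [278.8999938964844, 196.6999969482422]]]
the job is handed in; nothing more can be done
```

I placed both tall canisters upright in the tub, one in each half, and handed the job in shortly after 27 s on the robot's clock. I lowered each one in 1 mm steps until the wrist force showed it touching the floor, then let go.

- **Canister positions:** measured in the tub's frame (x, y), they stand at about (-1, +67) mm and (+1, -73) mm; the target is (0, ±72) mm. The first is about 5 mm closer to the rib than intended, well inside the 20 mm tolerance.
- **Tub:** the rim corners moved by no more than 0.1 pixel (about 0.2 mm) between the first and last top views, so it neither slid nor tipped visibly.
- **Short canister:** it is at the same pixel in the scene camera as at the start. The last match was slightly weaker, 0.92 against 0.998 earlier, which I put down to the arm's shadow.
- **Contact force:** the second canister touched down at about 6 N, against 3 N for the first. That is below the 15 N that would tip the tub. No check failed.

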